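# Make up the kit tray for the cordless cream filler

### The arm

A 7-joint arm with a two-finger parallel gripper is mounted at the origin on the work surface. World frame = base frame: x ahead of the robot, y to its left, z up, the work surface at z = 0. Lengths are in mm, angles in rad, forces in N, time in s.
With the tool pointing down it reaches from about 350 to 900 mm from the base axis. Payload 8.1 kg.
Tool frame: the origin (TCP) lies midway between the tips of the shut fingers; the grasp point (between the pads) lies env.hold_point_z behind it (env.hold_point_z is the distance from the TCP to the grasp point, in mm); z points along the fingers, y is the line along which they close (so a half turn about z gives the same grasp; the last joint's range is limited). The gripper opens to 92 mm and grips with 3 to 60 N. Pads are 19 mm wide; open, the fingers measure 130 mm over their backs; the gripper's body (75 mm by 190 mm) begins 47 mm behind the grasp point.
Start: joints at [1.1, 0.434, 0.025, 1.573, -0.012, 1.134, -0.075], TCP at [224.705, -583.223, 226.742] pointing down, gripper open.
Joint ranges: [-2.62, 2.62], [-0.44, 2.09], [-1.27, 1.32], [0.08, 2.57], [-1.32, 4.46], [0.12, 2], [-2.74, 2.74]. Speed limits (rad/s): [2.22, 2.22, 3.01, 3.01, 3.14, 3.14, 3.14].

### API

Orientations are given as [roll, pitch, yaw] about the fixed x, y, z axes, in that order (R = Rz(yaw) Ry(pitch) Rx(roll)).
In Python, from rig import env gives the robot as it stands. Calls block until the motion is done:
- env.move_pose(position, orientation): joint-space move of the TCP to a pose.
- env.move_l(position, speed=150, ori=None): straight line of the TCP; ori=None keeps the orientation; speed is the mean speed in mm/s.
- env.movej(angles): joint-space move.
- env.command_gripper(opening, newtons=None): opening from 0.0 (shut) to 1.0 (fully open); newtons is the grip in N (None keeps the last); returns when the fingers have stopped.
- env.hold(seconds).
- env.solve_ik(position, orientation): joint angles nearest the present ones, or None.
- env.get_obs(): the state.
- env.grab_frame(name): name is "side" or "top"; returns a dict with "frame" (420x560x3 uint8, blue, green, red), "fov_y" (degrees; the focal length in pixels is half the picture's height over the tangent of half this angle, whatever the lens; pixels are square), "cx", "cy" (the principal point, pixels), "k1" (the pictures are not rectified: a ray, as slopes to the right and down, at radius r is drawn at 1 + k1 r^2 times it, then the intrinsics apply), "extrinsics" (4x4, takes a point from camera to world coordinates). Camera axes: x right, y down, z forward; pixel columns grow to the right and rows downward; lengths in mm; the calibration is good to about 2 mm. A picture is of the moment at which its call begins. There is no depth.
A pose or a line that the arm cannot do raises env.Unreachable and nothing moves.
- env.close_job(): hands the job in; it is judged then, once.
Trained networks look in a picture, given as the dict that the camera call returned (one of the last four; its "shot" number tells which), for a name from the list of things; names that differ only in an ending like _2 or _b are one class to them, and where a whole thing is asked for, a point or a joint stands for the part that bears it (a point fixed in the world has none). Each returns a list of dicts, best first, with "p" (0 to 1); they miss things now and then, are a little off and sometimes report something else, mostly with a low value. They report only what shows in the picture. A call takes as long as a camera call.
- env.cut_out(label, picture): "region" (420x560 bool, what is visible of it).
- env.tip_of(label, picture): "xyz" ([x, y, z] in mm, in world coordinates, good to about 4 mm: a listed point, or the origin of a listed thing).
The state is a dict: "time_s": time; "joints": joint angles; "joint_velocities": joint speeds; "joint_torque": joint torques, N m; "tool_pos": TCP position; "ee_rot": TCP orientation; "contact_force": force on the tool from outside, world axes, zero at the start; "ft_torque": the same for the moment, N m; "opening": opening from 0.0 (shut) to 1.0 (fully open); "gripper_force": force on a finger pad.
Only numpy, scipy, OpenCV 4.12 (cv2) and the standard library are available. Lean on these libraries where they do the work, as an engineer would, in place of code of your own. Each camera call takes 0.05 s, during which the arm holds its last target. There are 200 camera calls.

### The job

Make up the kit tray for the cordless cream filler: first switch the charger off with its yellow lever, then pull the orange battery pack out of the charger and put it in the tray's long bay, standing or lying. Pick every nozzle with a red coupling out of the crate of washed parts and lay it flat in a small bay of the tray, one to a bay; the nozzles with blue couplings that were left in the tray go back into the crate. The other utensils stay in the crate, and the bottle, cup and jar stay where they stand.

Things in the scene. Friction and masses are not known exactly. Their poses are not given: they have to be found in the camera images.
- crate: White crate of washed parts, fixed. Origin: centre of its underside. Floor 4 mm thick, flat for x=-127..127, y=-122..122 mm. The sides at +y and -y flare out at 45 degrees from the floor's edge to 40 mm high (y=+-163 mm there); the upright end walls at x=+-129 mm are 4 mm thick, 40 mm high.
- tray: Grey kit tray, blue walls, fixed, 226 (x) x 236 (y) mm. Origin: centre of its underside. Floor 4 mm thick; all walls 4 mm thick, tops 16 mm above the table. Long bay: x=-109..-25 mm, y=-114..114. Four small bays: x=-21..109 mm (middle x=44), each 54 mm wide, middles at y=-87, -29, 29, 87 mm.
- charger: Black charger, fixed. Origin: centre of the well, at table level; x points from the switch to the well. Well 59 (x) x 39 (y) mm, floor at z=8 mm, top edge z=45 mm. Switch pivot at x=-90, z=30 mm, on a block 70 x 50 mm. At the well's +x side a sprung nose catches over the pack's rib; a straight pull up of about 6 to 15 N frees it within 15 mm; nothing to press.
- switch (a joint): Charger's switch lever with a yellow ball, rad: 0 = ON, leaning to the charger's -x; 1.0 = OFF, leaning to +x, towards the well. It stays where it is left (starts at 0 to 0.2; counts as off above 0.8); about 1 N at the ball moves it.
- switch_tip (a point): Centre of the lever's yellow ball (26 mm thick), 60 mm from the pivot; it swings in the charger's x-z plane.
- pack: Orange battery pack with a black band, 56 (x) x 36 (y) x 90 (z) mm, about 250 g. Origin at its middle. It starts upright in the charger's well, its bottom on the well's floor, its top 98 mm above the table; pinch it across the 36 mm (y). A small black rib sticks out 5 mm from its +x face near the bottom.
- red1: Piping nozzle, 110 mm long, about 150 g, lying on its side. Origin at its centre of mass, on the axis, 18 mm above what it lies on. Along its own x: red square coupling 36 x 36 mm from x=-55 to -25 mm, plain round steel tube 18 mm thick from -25 to +30 mm (grip here), round steel bell 36 mm thick from +30 to +55 mm. In the crate at the start; two to four red ones are present.
- red2: Piping nozzle, 110 mm long, about 150 g, lying on its side. Origin at its centre of mass, on the axis, 18 mm above what it lies on. Along its own x: red square coupling 36 x 36 mm from x=-55 to -25 mm, plain round steel tube 18 mm thick from -25 to +30 mm (grip here), round steel bell 36 mm thick from +30 to +55 mm. In the crate at the start; two to four red ones are present.
- red3: Piping nozzle, 110 mm long, about 150 g, lying on its side. Origin at its centre of mass, on the axis, 18 mm above what it lies on. Along its own x: red square coupling 36 x 36 mm from x=-55 to -25 mm, plain round steel tube 18 mm thick from -25 to +30 mm (grip here), round steel bell 36 mm thick from +30 to +55 mm. In the crate at the start; two to four red ones are present.
- red4: Piping nozzle, 110 mm long, about 150 g, lying on its side. Origin at its centre of mass, on the axis, 18 mm above what it lies on. Along its own x: red square coupling 36 x 36 mm from x=-55 to -25 mm, plain round steel tube 18 mm thick from -25 to +30 mm (grip here), round steel bell 36 mm thick from +30 to +55 mm. In the crate at the start; two to four red ones are present.
- blue1: Piping nozzle, 110 mm long, about 150 g, lying on its side. Origin at its centre of mass, on the axis, 18 mm above what it lies on. Along its own x: blue square coupling 36 x 36 mm from x=-55 to -25 mm, plain round steel tube 18 mm thick from -25 to +30 mm (grip here), round steel bell 36 mm thick from +30 to +55 mm. In the crate at the start; belongs there.
- blue2: Piping nozzle, 110 mm long, about 150 g, lying on its side. Origin at its centre of mass, on the axis, 18 mm above what it lies on. Along its own x: blue square coupling 36 x 36 mm from x=-55 to -25 mm, plain round steel tube 18 mm thick from -25 to +30 mm (grip here), round steel bell 36 mm thick from +30 to +55 mm. In a small bay of the tray at the start; two or three such are present.
- blue3: Piping nozzle, 110 mm long, about 150 g, lying on its side. Origin at its centre of mass, on the axis, 18 mm above what it lies on. Along its own x: blue square coupling 36 x 36 mm from x=-55 to -25 mm, plain round steel tube 18 mm thick from -25 to +30 mm (grip here), round steel bell 36 mm thick from +30 to +55 mm. In a small bay of the tray at the start; two or three such are present.
- blue4: Piping nozzle, 110 mm long, about 150 g, lying on its side. Origin at its centre of mass, on the axis, 18 mm above what it lies on. Along its own x: blue square coupling 36 x 36 mm from x=-55 to -25 mm, plain round steel tube 18 mm thick from -25 to +30 mm (grip here), round steel bell 36 mm thick from +30 to +55 mm. In a small bay of the tray at the start; two or three such are present.
- brush: Pastry brush in the crate, 110 x 36 mm, 14 mm high, wooden handle (-x) and pale bristles (+x). Origin: centre of its underside.
- scraper: Scraper in the crate, 110 x 36 mm, 16 mm high, black handle (-x) and green blade (+x). Origin: centre of its underside.
- cutter: Dough cutter in the crate, lying flat, 110 x 34 mm, 25 mm high, steel with dark wooden grip. Origin: centre of its underside.
- bottle: White bottle with blue cap, 70 mm thick, 190 mm high, on the table. Origin: centre of its underside.
- cup: Amber cup, 72 mm wide, 100 mm high, on the table. Origin: centre of its underside.
- jar: Glass jar with steel cap, 72 mm wide, 100 mm high, on the table. Origin: centre of its underside.

How it is judged:
By the outcome, as a careful person would: the job done as asked, in the order asked, and still so for the second after the job is handed in, with the robot touching nothing.
Of red1, red2, red3, red4 only 2 to 4 are there at a start; the rules pass over those that are not, and their reading is None.
Of blue2, blue3, blue4 only 2 to 3 are there at a start; the rules pass over those that are not, and their reading is None.
At some moment in a run one of red1, red2, red3, red4 may be knocked a few centimetres aside while the robot is not near it.
Once in a run the grip may slacken for a moment while it holds something.
It also fails if it takes over 210 s, if anything falls off the work surface, if the arm or the gripper's body presses on something with over 40 N, if the wrist force passes 120 N, or if a joint passes its speed limit or range.

## Working session

There is one attempt and no reset: what is moved stays moved. The work goes in short steps, each a Python script; the robot and the scene stay as the last script left them, time stands still between calls to the robot, and variables do not carry over. Pictures are saved under pics/ and viewed, at most 14 in all, crops included, and the job is handed in when it is done.

```bash
ls; mkdir -p pics
python3 - <<'E'
from rig import env
import cv2, numpy as np
o=env.get_obs(); print(o['time_s'],o['tool_pos'],o['ee_rot'],o['opening'],env.hold_point_z)
for n in ('top','side'):
    f=env.grab_frame(n); cv2.imwrite(f'pics/{n}0.png',f['frame'])
    print(n,f['fov_y'],f['cx'],f['cy'],f['k1'],np.round(f['extrinsics'],3).tolist())
    for l in ['crate','tray','charger','switch_tip','pack','red1','blue1','brush','scraper','cutter','bottle','cup','jar']:
        print(l,[(round(d['p'],2),np.round(d['xyz']).tolist()) for d in env.tip_of(l,f)])
E
```

```text
pics
0.0 [ 224.49789204 -582.72472074  225.92573558] [-3.13997614e+00  1.17811708e-04  3.67719121e-01] 0.9987327560878643 18.8
top 52.657689146689364 279.24541463974765 203.57315839628077 -0.022553112583150247 [[-0.012, -0.993, 0.117, 434.7], [-1.0, 0.014, 0.011, -17.906], [-0.012, -0.117, -0.993, 1360.355], [0.0, 0.0, 0.0, 1.0]]
crate [(0.9, [458.0, -295.0, 4.0]), (0.33, [520.0, -384.0, 23.0])]
tray [(0.74, [459.0, 307.0, -1.0])]
charger [(0.85, [607.0, 21.0, 0.0]), (0.36, [399.0, -391.0, 21.0])]
switch_tip [(0.52, [492.0, 36.0, 88.0])]
pack [(0.67, [602.0, 18.0, 59.0])]
red1 [(0.84, [510.0, -204.0, 25.0]), (0.84, [516.0, -261.0, 24.0]), (0.77, [393.0, -265.0, 21.0]), (0.57, [399.0, -394.0, 25.0]), (0.51, [493.0, 394.0, 20.0])]
blue1 [(0.87, [520.0, -380.0, 24.0]), (0.74, [497.0, 392.0, 24.0]), (0.61, [500.0, 218.0, 21.0]), (0.58, [394.0, -264.0, 19.0]), (0.56, [500.0, 285.0, 21.0])]
brush [(0.73, [388.0, -211.0, 8.0]), (0.32, [391.0, -268.0, 21.0]), (0.27, [807.0, -36.0, 3.0])]
scraper [(0.57, [401.0, -327.0, 3.0]), (0.29, [520.0, -381.0, 22.0]), (0.26, [492.0, 35.0, 87.0])]
cutter
[... 524 characters left out ...]
_tip [(0.56, [493.0, 34.0, 86.0])]
pack [(0.74, [608.0, 15.0, 53.0]), (0.52, [397.0, -264.0, 24.0])]
red1 [(0.74, [510.0, -260.0, 22.0]), (0.7, [395.0, -262.0, 23.0]), (0.65, [400.0, -389.0, 21.0]), (0.65, [752.0, -257.0, -3.0]), (0.63, [508.0, -198.0, 22.0])]
blue1 [(0.77, [493.0, 215.0, 20.0]), (0.65, [516.0, -384.0, 25.0]), (0.62, [501.0, 394.0, 25.0]), (0.6, [498.0, 281.0, 24.0])]
brush [(0.76, [391.0, -212.0, 7.0])]
scraper [(0.79, [403.0, -325.0, 4.0]), (0.41, [514.0, -261.0, 27.0]), (0.26, [520.0, -321.0, 5.0])]
cutter [(0.69, [521.0, -320.0, 6.0])]
bottle [(0.74, [808.0, -37.0, -0.0]), (0.71, [402.0, -326.0, 5.0])]
cup [(0.97, [754.0, -257.0, -0.0])]
jar [(0.69, [707.0, 255.0, 1.0])]
```

View pics/top0.png

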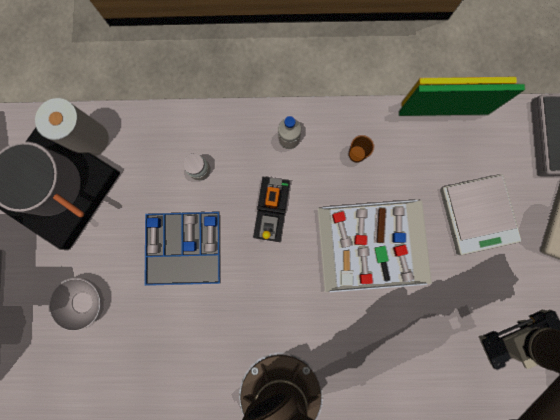

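View pics/side0.png

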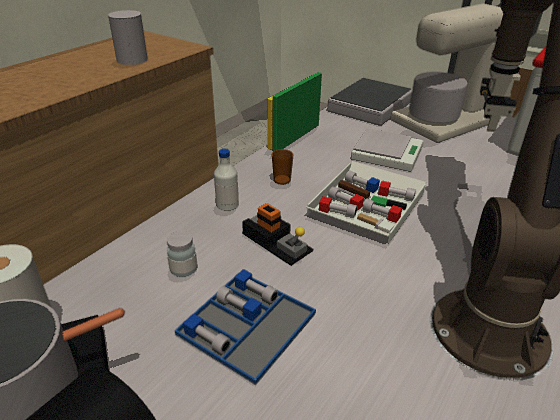

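The pictures show four red nozzles in the crate, at top-view px (340,225), (361,227), (365,265) and (402,262), and one blue at (399,225). Three blues lie in tray bays at (153,235), (190,232) and (211,232). The bay at y≈336 is empty. The lever's yellow ball is at (267,235) and the pack at (272,197).

```bash
cat > h.py <<'E'
from rig import env
import cv2, numpy as np
def rays(f,uv):
    F=f['frame'].shape[0]/2/np.tan(np.radians(f['fov_y']/2))
    K=np.array([[F,0,f['cx']],[0,F,f['cy']],[0,0,1]])
    return cv2.undistortPoints(np.float64(uv).reshape(-1,1,2),K,np.array([f['k1'],0,0,0,0.])).reshape(-1,2)
def to_plane(f,uv,z):
    E=f['extrinsics']; s=rays(f,uv)
    d=np.c_[s,np.ones(len(s))]@E[:3,:3].T
    return (E[:3,3]+d*((z-E[2,3])/d[:,2])[:,None])[:,:2]
def rect(f,m,z):
    m=np.uint8(m); n,l,st,_=cv2.connectedComponentsWithStats(m)
    m=l==1+np.argmax(st[1:,4])
    v,u=np.nonzero(m); P=np.float32(to_plane(f,np.c_[u,v],z))
    (c,wh,_)=cv2.minAreaRect(P)
    w,V=np.linalg.eigh(np.cov(P.T)); a=np.arctan2(V[1,1],V[0,1])
    a=(a+np.pi/2)%np.pi-np.pi/2
    return np.array(c),a,sorted(wh),m
def colour(f,m):
    h=cv2.cvtColor(f['frame'],cv2.COLOR_BGR2HSV)[m]
    s=(h[:,1]>140)&(h[:,2]>60)
    r=(s&((h[:,0]<8)|(h[:,0]>172))).sum(); b=(s&(abs(h[:,0].astype(int)-115)<15)).sum()
    return 'red' if r>b and r>12 else 'blue' if b>12 else '?'
def nozzles(show=False):
    """list of (colour, xy, yaw) found in the top view; tip_of of both views averaged"""
    f=env.grab_frame('top'); g=env.grab_frame('side')
    tips=[d['xyz'] for n in('red1','blue1') for p in(f,g) for d in env.tip_of(n,p) if d['p']>.3]
    out=[]
    for n in('red1','blue1'):
        for d in env.cut_out(n,f):
            if d['p']<.3 or d['region'].sum()<80: continue
            c,a,wh,m=rect(f,d['region'],24)
            if not(85<wh[1]<140 and 25<wh[0]<70): continue
            t=[x for x in tips if np.hypot(*(np.array(x[:2])-c))<25]
            if any(np.hypot(*(o[1]-c))<25 for o in out): continue
            e=np.mean(t,0) if t else np.r_[c,np.nan]
            out.append((colour(f,m),c,a,e,wh,len(t)))
    if show:
        for o in out: print(o[0],o[1].round(),round(o[2],3),o[3].round(),np.round(o[4]),o[5])
    return out,f
E
python3 - <<'E'
from h import *
out,f=nozzles(True)
g=env.grab_frame('side')
for n,z in (('tray',14),('crate',40),('charger',40),('pack',98)):
    for d in env.cut_out(n,f)[:1]:
        c,a,wh,m=rect(f,d['region'],z); print(n,d['p'],c.round(1),a.round(3),np.round(wh))
        v,u=np.nonzero(m);P=np.float32(to_plane(f,np.c_[u,v],z)); print('  minrect',cv2.minAreaRect(P))
for l in ('switch_tip','pack','charger','tray','crate'):
    print(l,[np.round(env.tip_of(l,p)[0]['xyz'],1).tolist() for p in (f,g)])
E
```

```text
red [ 517. -260.] -0.053 [ 515. -261.   22.] [ 38. 111.] 2
red [ 395. -268.] 0.081 [ 395. -263.   21.] [ 35. 110.] 2
? [ 390. -212.] -0.027 [ 390. -212.   nan] [ 37. 108.] 0
red [ 401. -389.] 0.222 [ 401. -388.   22.] [ 41. 112.] 2
blue [ 521. -378.] -0.05 [ 519. -383.   22.] [ 41. 111.] 2
blue [501. 216.] 0.004 [495. 217.  20.] [ 38. 111.] 2
blue [503. 281.] 0.009 [500. 282.  23.] [ 41. 108.] 2
blue [499. 395.] -0.025 [499. 397.  24.] [ 42. 108.] 2
tray 0.61 [457.2 306.5] -0.438 [226. 235.]
  minrect ((457.2322082519531, 306.53045654296875), (225.82237243652344, 235.34423828125), 0.22155414521694183)
crate 0.87 [ 457.  -294.1] -1.513 [263. 326.]
  minrect ((456.95867919921875, -294.12384033203125), (262.6804504394531, 326.4106750488281), 3.541900157928467)
charger 0.57 [575.8  22.6] -0.16 [ 95. 197.]
  minrect ((575.840087890625, 22.63311767578125), (94.545654296875, 196.98886108398438), 79.44911193847656)
pack 0.52 [605.2  15.4] -0.17 [38. 59.]
  minrect ((605.2041015625, 15.420129776000977), (37.56511306762695, 59.16825866699219), 80.10047912597656)
switch_tip [[492.0, 38.7, 86.6], [494.8, 32.8, 80.3]]Traceback (most recent call last):
  File "<stdin>", line 9, in <module>
IndexError: list index out of range
```

```bash
cat >> h.py <<'E'
PI=np.pi
def rep(s=''):
    o=env.get_obs(); print(s,'t',round(o['time_s'],1),'tcp',np.round(o['tool_pos'],1),'F',np.round(o['contact_force'],1),'open',round(o['opening'],3),'gf',round(float(np.max(o['gripper_force'])),1)); return o
CH=np.array([605.3,16.3]); CY=-0.172
def ch(x,y,z): return [CH[0]+x*np.cos(CY)-y*np.sin(CY),CH[1]+x*np.sin(CY)+y*np.cos(CY),z]
E
python3 - <<'E'
from h import *
env.command_gripper(0.0,20)
env.move_pose(ch(-155,0,160),[PI,0,CY]); rep()
env.move_l(ch(-155,0,68),200); rep()
env.move_l(ch(-120,0,68),100); rep()
env.move_l(ch(-85,0,70),60); rep('push')
env.move_l(ch(-82,0,70),30); rep('push')
env.move_l(ch(-130,0,90),150)
env.move_l(ch(-130,0,230),250)
for n in('top','side'):
    g=env.grab_frame(n);t=env.tip_of('switch_tip',g)
    if t: p=np.array(t[0]['xyz']); print(n,p.round(), ((p[:2]-CH)@[np.cos(CY),np.sin(CY)]).round())
cv2.imwrite('pics/s1.png',cv2.resize(g['frame'][180:300,200:350],None,fx=4,fy=4))
E
```

```text
t 6.1 tcp [452.9  42.1 160. ] F [-0.4 -0.1 -0.6] open 0.003 gf 0.0
 t 6.7 tcp [452.9  42.8  68.4] F [0.1 0.3 0.5] open 0.009 gf 0.0
 t 7.2 tcp [487.3  36.8  68.5] F [ 0.1 -0.4 -0.6] open 0.004 gf 0.0
push t 7.9 tcp [521.6  30.9  69.9] F [ 0.2  0.1 -0.6] open 0.005 gf 0.0
push t 8.2 tcp [523.8  30.5  69.8] F [-2.9  1.6  0.6] open 0.002 gf 1.9
top [499. 217.  20.] -139.0
side [546.  24.  85.] -60.0
```

View pics/s1.png

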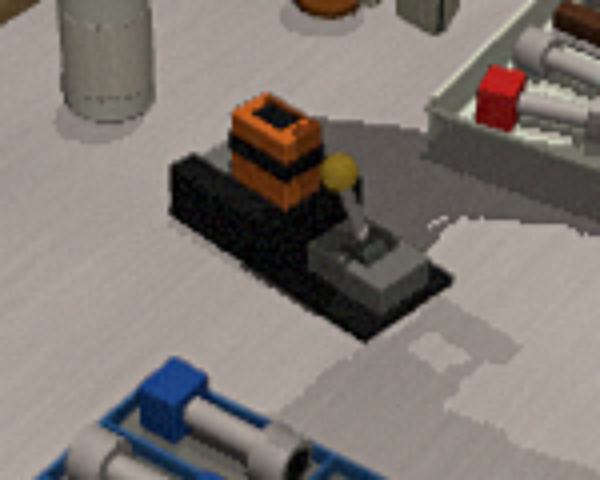

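The lever now leans to the well (tip at local x −60, ball at about px (340,172) in the crop), so the charger is off. Next is the pack.

Run:
```python
from h import *
env.command_gripper(0.8,50)
env.move_pose(ch(0,0,150),[PI,0,CY])
env.move_l(ch(0,0,60),150); rep()
env.command_gripper(0.0,55); rep('grip')
env.move_l(ch(0,0,85),40); rep('pull')
env.move_l(ch(0,0,200),150); rep('up')
env.move_pose([391.5,307,190],[PI,0,0]); rep('over')
g=env.grab_frame('side'); cv2.imwrite('pics/p1.png',cv2.resize(g['frame'][120:400,120:400],None,fx=2,fy=2))
```

```text
t 12.2 tcp [605.9  16.6  61.3] F [-0.5 -0.   0.1] open 0.802 gf 0.0
grip t 12.9 tcp [605.3  16.3  60.1] F [-0.6 -0.2  1.3] open 0.388 gf 55.0
pull t 13.7 tcp [605.3  16.4  85.2] F [-0.2 -0.7 -2.1] open 0.39 gf 55.0
up t 14.6 tcp [604.6  16.1 199. ] F [ 0.5 -0.4 -2. ] open 0.389 gf 55.0
over t 15.9 tcp [392.9 305.9 189.9] F [ 0.3 -0.4 -2.9] open 0.387 gf 55.0
```

View pics/p1.png

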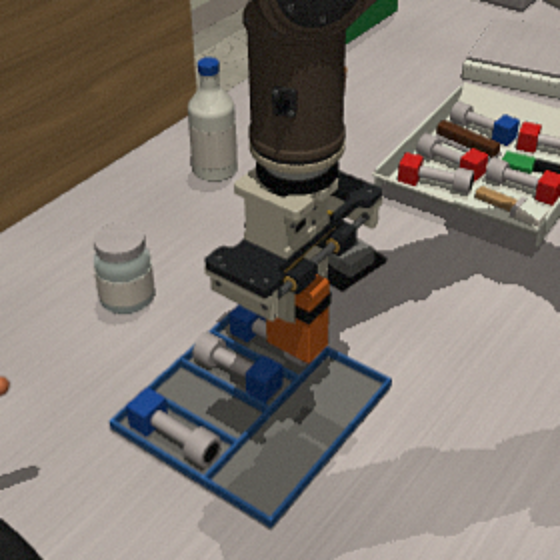

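The pack is out of the charger and hangs upright in the fingers above the long bay. Next I'll lower it, then fetch the first red for the empty bay.

```bash
cat >> h.py <<'E'
def near(out,xy,col):
    c=[o for o in out if o[0]==col and np.hypot(*(o[1]-xy))<60]
    return min(c,key=lambda o:np.hypot(*(o[1]-xy))) if c else None
def pick(o,z):
    p=(o[1]+o[3][:2])/2; a=o[2]; L=(o[4][1])
    env.command_gripper(0.42,45)
    env.move_pose([p[0],p[1],130],[PI,0,a])
    env.move_l([p[0],p[1],z],130); s=rep('down')
    env.command_gripper(0.0,45); rep('grip')
    env.move_l([p[0],p[1],z+25],100); env.move_l([p[0],p[1],150],250); return held()
def held():
    s=rep('held?'); return .12<s['opening']<.3 and np.max(s['gripper_force'])>10
def place(x,y,z,a=0.):
    env.move_pose([x,y,130],[PI,0,a])
    if not held(): return False
    env.move_l([x,y,z+12],200); env.move_l([x,y,z],50); rep('placed')
    env.command_gripper(0.40); env.move_l([x,y,z+40],120); env.move_l([x,y,150],250); return True
BAY=[(502.5,307+d) for d in(-87,-29,29,87)]
E
python3 - <<'E'
from h import *
env.move_l([391.5,307,72],150); env.move_l([391.5,307,57],40); rep('set')
env.command_gripper(0.62); rep('rel'); env.move_l([391.5,307,200],200)
env.move_pose([420,60,250],[PI,0,0])
out,f=nozzles(True)
cv2.imwrite('pics/t2.png',f['frame'])
E
```

```text
set t 17.4 tcp [391.4 307.   56.9] F [-0.8 -0.4 -1.7] open 0.395 gf 55.0
rel t 18.0 tcp [391.6 307.   57. ] F [-0.2 -1.1  0.4] open 0.621 gf 0.0
red [ 516. -260.] -0.083 [ 515. -259.   23.] [ 35. 111.] 2
red [ 396. -268.] 0.067 [ 395. -262.   21.] [ 39. 112.] 2
red [ 403. -390.] 0.221 [ 401. -389.   23.] [ 43. 112.] 2
blue [503. 281.] 0.01 [501. 279.  22.] [ 41. 108.] 2
blue [499. 397.] 0.027 [496. 395.  22.] [ 45. 109.] 2
blue [ 521. -378.] -0.057 [ 519. -382.   24.] [ 35. 111.] 2
? [ 391. -210.] -0.019 [ 391. -210.   nan] [ 34. 111.] 0
```

View pics/t2.png

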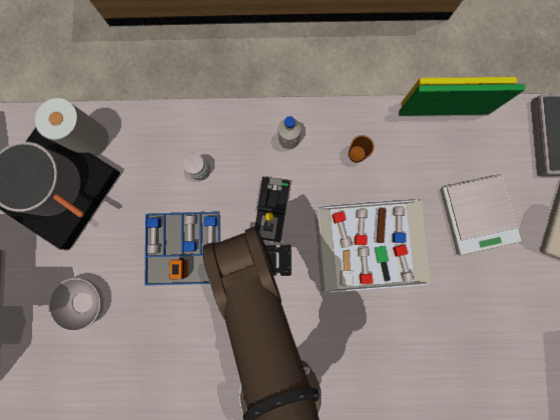

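The pack stands in the long bay at px (177,268), and the crate is unchanged. Now red → the empty bay (y=336).

```bash
sed -i 's/command_gripper(0.42,45)/command_gripper(0.38,45)/' h.py
python3 - <<'E'
from h import *
out,f=nozzles()
o=near(out,(395,-265),'red'); print(o[1],o[2],o[3])
if pick(o,18.5): print(place(*BAY[2],19.5))
env.hold(.1)
out,f=nozzles(True)
g=env.grab_frame('side'); cv2.imwrite('pics/a.png',cv2.resize(g['frame'][100:400,140:460],None,fx=2,fy=2))
E
```

```text
[ 396.45010376 -271.33636475] 0.06528322652706953 [ 394.95 -263.5    20.1 ]
down t 23.6 tcp [ 396.3 -267.5   19.1] F [-0.3  0.5 -0.4] open 0.379 gf 0.0
grip t 24.1 tcp [ 396.  -267.6   18.9] F [0.5 1.1 6.4] open 0.181 gf 45.0
held? t 25.0 tcp [ 395.3 -267.4  149.6] F [ 0.4 -0.4 -1.3] open 0.185 gf 45.0
held? t 27.2 tcp [503.2 334.6 129.8] F [-0.3 -0.2 -0.7] open 0.182 gf 45.0
placed t 28.2 tcp [502.5 336.   19.6] F [ 0.3  0.1 -0.8] open 0.183 gf 45.0
True
red [ 509. -201.] 0.251 [ 505. -202.   22.] [ 33. 106.] 2
red [ 401. -389.] 0.216 [ 400. -389.   20.] [ 41. 114.] 2
red [ 517. -258.] -0.075 [ 514. -260.   21.] [ 41. 111.] 2
? [ 390. -210.] -0.032 [ 390. -210.   nan] [ 34. 108.] 0
blue [505. 280.] -0.018 [500. 281.  23.] [ 41. 110.] 2
blue [ 523. -380.] -0.042 [ 519. -383.   21.] [ 38. 114.] 2
blue [501. 216.] 0.012 [498. 217.  20.] [ 38. 111.] 2
```

View pics/a.png

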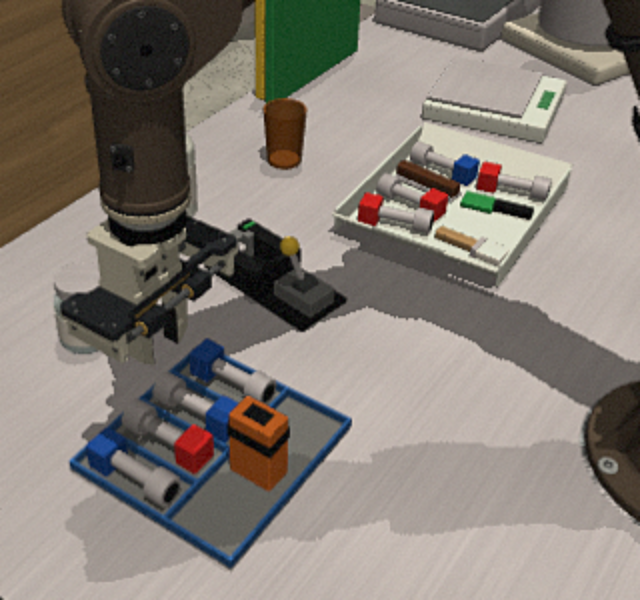

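The first red lies in the third bay at px (170,432), the pack stands beside it, and nothing else has moved. I'll continue with the same cycle, looking again before each pick.

```bash
cat >> h.py <<'E'
def find(xy,col):
    for _ in range(4):
        out,f=nozzles(); o=near(out,xy,col)
        if o and o[5]>=1: print(col,o[1].round(1),round(o[2],3),o[3].round(1),np.round(o[4])); return o
    nozzles(True)
def transfer(xy,col,dst,a=0.):
    o=find(xy,col)
    return bool(o) and pick(o,18.5) and place(*dst,19.5,a)
E
python3 - <<'E'
from h import *
env.move_pose([420,-20,250],[PI,0,0])
ok=transfer((498,396),'blue',(396,-267)); print(ok)
if ok:
    env.move_pose([420,0,250],[PI,0,0])
    ok=transfer((402,-389),'red',BAY[3]); print(ok)
g=env.grab_frame('side'); cv2.imwrite('pics/b.png',cv2.resize(g['frame'][100:400,140:460],None,fx=2,fy=2))
E
```

```text
blue [498.5 396.9] 0.002 [498.8 394.8  22.8] [ 38. 108.]
down t 35.1 tcp [499.1 396.3  19.3] F [ 0.1  1.  -0.5] open 0.379 gf 0.0
grip t 35.5 tcp [498.9 396.   19. ] F [-0.1 -1.3  4.6] open 0.182 gf 45.0
held? t 36.5 tcp [498.5 395.4 149.6] F [-0.8  0.2 -2.4] open 0.181 gf 45.0
held? t 38.9 tcp [ 396.8 -266.3  130.1] F [-0.2  0.  -2.4] open 0.184 gf 45.0
placed t 39.9 tcp [ 396.  -267.    19.6] F [ 0.  -0.3 -0.7] open 0.183 gf 45.0
True
red [ 399.9 -388.1] 0.241 [ 400.8 -387.9   23.2] [ 40. 110.]
down t 45.7 tcp [ 400.9 -388.2   19.2] F [-0.1 -0.1 -0.8] open 0.383 gf 0.0
grip t 46.2 tcp [ 400.6 -388.4   19.1] F [-1.  -0.5  5.5] open 0.183 gf 45.0
held? t 47.2 tcp [ 399.9 -387.9  149.6] F [ 0.6  0.7 -1.7] open 0.184 gf 45.0
held? t 49.9 tcp [503.3 392.9 129.9] F [-0.3  0.1 -1.8] open 0.185 gf 45.0
placed t 51.0 tcp [502.5 394.   19.6] F [ 0.6 -0.4 -1.7] open 0.181 gf 45.0
True
```

View pics/b.png

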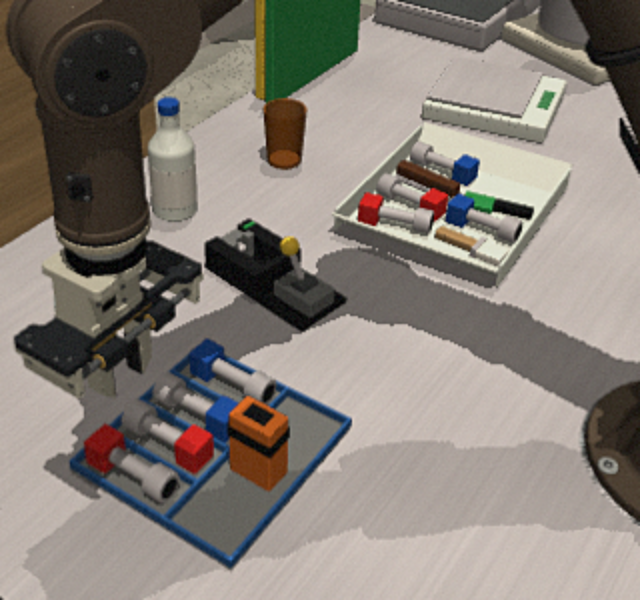

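Both swaps are correct: reds lie in bays 3 and 4, and a blue is back in the crate at px (485,218).

Run:
```python
from h import *
jobs=[((501,281),'blue',(400,-385)),((515,-260),'red',BAY[1]),((498,217),'blue',(512,-262)),((507,-202),'red',BAY[0])]
for i,j in enumerate(jobs):
    env.move_pose([420,-60 if j[1]=='blue' else 30,250],[PI,0,0])
    ok=transfer(*j); print(i,ok)
    if not ok: break
env.move_pose([420,-60,250],[PI,0,0])
out,f=nozzles(True)
cv2.imwrite('pics/c_top.png',f['frame'][180:310,130:450].repeat(2,0).repeat(2,1))
g=env.grab_frame('side'); cv2.imwrite('pics/c.png',cv2.resize(g['frame'][100:400,140:460],None,fx=2,fy=2))
```

```text
blue [503.3 280.8] 0.008 [499.3 281.   24.7] [ 41. 108.]
down t 57.8 tcp [501.8 281.3  19.2] F [ 0.9 -0.5  0.7] open 0.38 gf 0.0
grip t 58.2 tcp [501.6 281.   19. ] F [-0.4 -1.7  5.9] open 0.181 gf 45.0
held? t 59.2 tcp [501.2 280.5 149.6] F [ 0.2 -0.  -1. ] open 0.181 gf 45.0
held? t 61.6 tcp [ 401.  -384.   130.1] F [ 0.1 -0.5 -1.3] open 0.181 gf 45.0
placed t 62.6 tcp [ 399.9 -385.    19.6] F [ 0.3 -0.2 -1.5] open 0.184 gf 45.0
0 True
red [ 518.1 -260.2] -0.066 [ 514.5 -260.9   22.3] [ 35. 108.]
down t 68.7 tcp [ 517.  -260.6   19.3] F [0.1 0.4 0.1] open 0.383 gf 0.0
grip t 69.1 tcp [ 516.6 -260.7   19. ] F [-1.6 -0.4  5.1] open 0.183 gf 45.0
held? t 70.1 tcp [ 515.7 -260.7  149.4] F [-0.1  0.6 -3.4] open 0.183 gf 45.0
held? t 72.0 tcp [503.3 276.6 129.8] F [-0.2 -0.1 -1.5] open 0.183 gf 45.0
placed t 73.1 tcp [502.5 277.9  19.6] F [-0.6 -0.5 -0.9] open 0.184 gf 45.0
1 True
blue [501. 216.] -0.005 [495.6 214.4  20.3] [ 38. 111.]
down t 78.8 tcp [498.7 215.5  19.2] F [-0.1 -0.1 -0.3] open 0.383 gf 0.0
grip t 79.3 tcp [498.7 215.3  19. ] F [-0.1 -1.2  6.6] open 0.183 gf 45.0
held? t
[... 428 characters left out ...]
pen 0.186 gf 45.0
held? t 90.0 tcp [ 506.1 -201.   149.4] F [-0.9 -0.2 -2.5] open 0.183 gf 45.0
held? t 91.5 tcp [503.  218.5 129.5] F [-0.1  0.1 -2.5] open 0.18 gf 45.0
placed t 92.6 tcp [502.5 219.9  19.6] F [ 0.7 -0.4 -1.2] open 0.182 gf 45.0
3 True
red [490. 344.] 0.054 [489. 347.  20.] [ 48. 111.] 2
red [503. 393.] -0.03 [501. 393.  23.] [ 42. 111.] 2
red [502. 281.] -0.004 [502. 278.  23.] [ 35. 111.] 2
red [504. 219.] 0.008 [503. 222.  23.] [ 38. 111.] 2
? [ 402. -327.] 0.203 [ 402. -327.   nan] [ 35. 107.] 0
blue [ 398. -268.] -0.024 [ 393. -268.   24.] [ 41. 108.] 2
blue [ 514. -261.] 0.006 [ 511. -262.   20.] [ 41. 111.] 2
blue [ 520. -380.] -0.033 [ 519. -382.   21.] [ 31. 107.] 2
```

View pics/c.png

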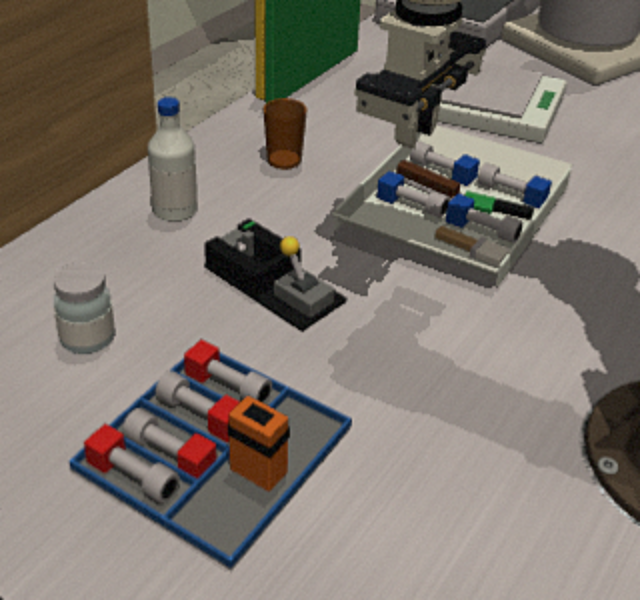

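View pics/c_top.png

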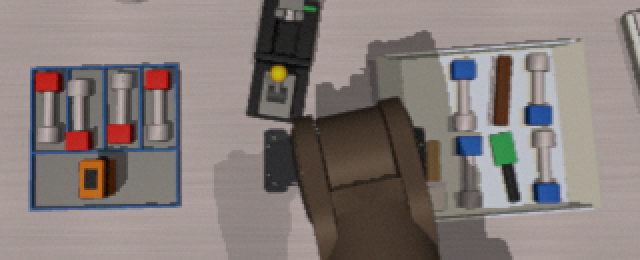

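All colours are where they belong, but the red in the third bay has been knocked: it's at about (490,345) instead of (502,336), touching the walls. I'll re-seat it.

```bash
sed -i 's/def pick(o,z):/def pick(o,z,w=.38):/; s/command_gripper(0.38,45)/command_gripper(w,45)/' h.py
python3 - <<'E'
from h import *
o=find((490,345),'red')
if o and pick(o,19,.31): print(place(BAY[2][0],BAY[2][1],20))
env.move_pose([440,0,300],[PI,0,0])
out,f=nozzles(True)
g=env.grab_frame('side')
cv2.imwrite('pics/d.png',np.vstack([cv2.resize(f['frame'][190:300,130:330],(800,440),interpolation=cv2.INTER_CUBIC)]))
cv2.imwrite('pics/d2.png',cv2.resize(g['frame'][180:390,160:440],(800,600),interpolation=cv2.INTER_CUBIC))
E
```

```text
red [491.9 344.3] 0.031 [488.1 346.5  21.8] [ 41. 107.]
down t 99.1 tcp [490.4 345.8  19.7] F [-0.   0.8  1. ] open 0.311 gf 0.0
grip t 99.5 tcp [490.4 345.7  19.7] F [-0.3 -1.2  6.7] open 0.183 gf 45.0
held? t 100.5 tcp [489.8 344.9 149.6] F [ 0.4 -0.1 -2. ] open 0.184 gf 45.0
held? t 100.7 tcp [501.8 333.6 127.3] F [-0.5  1.2 -1.4] open 0.179 gf 45.0
placed t 101.8 tcp [502.5 335.9  20.1] F [ 0.4 -0.1 -1. ] open 0.188 gf 45.0
True
red [502. 278.] -0.029 [500. 279.  20.] [ 39. 111.] 2
red [504. 338.] -0.006 [500. 337.  20.] [ 41. 108.] 2
red [503. 396.] 0.017 [501. 395.  22.] [ 42. 111.] 2
? [ 388. -212.] -0.035 [ 390. -208.    7.] [ 37. 105.] 1
red [504. 217.] -0.022 [502. 220.  23.] [ 35. 111.] 2
blue [ 397. -267.] -0.003 [ 394. -267.   24.] [ 41. 105.] 3
blue [ 521. -380.] -0.043 [ 519. -383.   24.] [ 38. 111.] 2
blue [ 401. -384.] -0.001 [ 399. -387.   26.] [ 44. 112.] 1
blue [ 514. -262.] 0.001 [ 509. -262.   19.] [ 41. 110.] 2
```

View pics/d2.png

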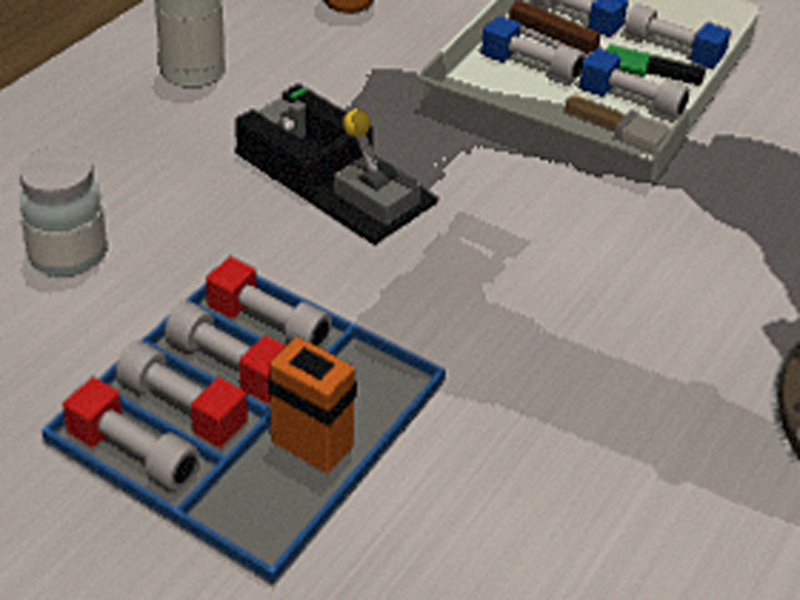

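The picture shows four reds flat, one per bay, and the pack standing in the long bay at px (313,405). The lever is off, with its ball at (356,122), all the blues are in the crate, and the robot is clear of everything.

```bash
python3 -c "
from h import *
rep(); print(env.close_job())"
```

```text
t 105.2 tcp [4.400e+02 2.000e-01 2.999e+02] F [ 1.3  0.1 -0.6] open 0.4 gf 0.0
the job is handed in; nothing more can be done
None
```

The job is handed in at about 105 s: the charger was switched off first, the pack stands in the long bay, all four red nozzles lie one to a bay (one was knocked mid-run and re-seated), and all four blue nozzles are in the crate.

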